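# Hang a piston carrier on the slotted rail and slide it up to its stop

### The arm

A 7-joint arm with a two-finger parallel gripper is mounted at the origin on the work surface. World frame = base frame: x ahead of the robot, y to its left, z up, the work surface at z = 0. Lengths are in m, angles in rad, forces in N, time in s.
With the tool pointing down it reaches from about 0.425 to 0.95 m from the base axis. Payload 16.7 kg.
Tool frame: the origin (TCP) lies at the very end of the fingers, on their centre line; the grasp point (between the pads) lies 19 mm behind it; z points along the fingers, y is the line along which they close (so a half turn about z gives the same grasp; the last joint's range is limited). The gripper opens to 94 mm and grips with 3 to 60 N. Pads are 16 mm wide; open, the fingers measure 119 mm over their backs; the gripper's body (75 mm by 177 mm) begins 78 mm behind the grasp point.
Start: joints at [1.05, 0.426, 0.074, 1.606, -0.034, 1.111, -0.067], TCP at [0.245, -0.629, 0.205] pointing down, gripper open.
Joint ranges: [-2.85, 2.85], [-0.5, 2.14], [-1.23, 1.37], [0.21, 2.46], [-1.02, 4.16], [0.16, 2.05], [-2.73, 2.73]. Speed limits (rad/s): [1.89, 1.89, 2.39, 2.39, 3.01, 3.01, 3.01].

### API

Orientations are given as a unit quaternion [x, y, z, w].
In Python, from workcell import bot, viewer gives the robot as it stands.
- The arm moves only by the tool step_arm, never from a script. Its argument "increments" is a list of rows, each a list of 3 entries, a list of its own where there are three numbers: the shift along the tool's x, y, z in mm, then the turn, a rotation vector about the tool's x, y, z in rad, then the gripper's target within -1 to 1 (shut at 1, half-way at 0, fully open at -1). In form: [[[dx, dy, dz], [wx, wy, wz], fingers], ...]. A call has 1 to 20 rows; each row is the pose to reach, as a shift and turn from the pose commanded when the call began, along the tool's axes at that moment; what a row does not reach only later rows make up. A row lasts 1/12 s, in which the tool goes at most 41.7 mm and 7.16 degrees, less where a joint would pass 70% of its speed; a pose out of reach is approached as far as the arm can. A call with a gripper value outside its range is refused whole. The fingers move at their own pace and stop on an object; "force" is the grip in N (left out, the last holds). Time passes only in rows, so rows that repeat a pose let the fingers close. It gives the time, the measured TCP pose, the force, the opening and the grip force at its end, in the units of the state.
- bot.state(): the state, without advancing time (a new reading comes with each control period).
- viewer.camera(name): name is "side" or "top" or "wrist"; returns a dict with "image" (400x640x3 uint8, red, green, blue), "fovy" (degrees; the focal length in pixels is half the picture's height over the tangent of half this angle, whatever the lens; pixels are square), "cx", "cy" (the principal point, pixels), "pose" (4x4, takes a point from camera to world coordinates); the wrist camera has in their place "mount" (4x4, takes a point from camera to tool coordinates, whose origin is the TCP and whose axes are the flange's). Camera axes: x right, y up, looking along -z (the intrinsics and any distortion apply to the point x, -y, -z); pixel columns grow to the right and rows downward; lengths in m; the calibration is good to about 2 mm. A picture is of the moment at which its call begins: read the wrist's pose just before it. There is no depth.
- bot.finish_job(): hands the job in; it is judged then, once.
The state is a dict: "time_s": time; "q": joint angles; "dq": joint speeds; "effort": joint torques, N m; "ee_pos": TCP position; "tool_rot": TCP orientation; "ft_force": force on the tool from outside, world axes, zero at the start; "moment": the same for the moment, N m; "width": finger opening in m; "gripper_force": force on a finger pad.
Only numpy, scipy, OpenCV 4.12 (cv2) and the standard library are available. Lean on these libraries where they do the work, as an engineer would, in place of code of your own. Each camera call takes 0.05 s, during which the arm holds its last target. There are 200 camera calls.

### The job

Pick up the piston hanger that stands on the bench, feed its shuttle into the open, flared end of the slotted rail and slide it along until it meets the end of the stop's bolt inside. Press it snugly against the bolt with about 5 newtons for a moment so that it is certainly seated, but do not ram it or shift the stop, which is only lightly clamped. Then let go and leave it hanging there against the bolt, without disturbing the loose pistons standing around.

Things in the scene. Friction and masses are not known exactly. Their poses are not given: they have to be found in the camera images.
- hanger: Rigid metal hanger, about 0.35 kg, 156 mm tall, standing on its piston. Origin: centre of the underside, z up. Upwards: piston 50 mm dia. to z 45; collar 24 dia. to 51; stem 8 dia. to 86; shuttle block 20 (x) by 40 (y), z 86 to 98; neck 8 by 16 to z 116; grip tab 12 (x) by 30 (y), z 116 to 156. Same after a half turn about z; may go in either way round.
- shuttle (a point): Centre of the hanger's shuttle block, 92 mm above the hanger's origin; axes as the hanger's (the block's 40 mm length lies along y). When seated it is 20 mm short of the bolt's end, at the height of rail_mouth, hanger y along the rail.
- tab (a point): Centre of the hanger's grip tab, 136 mm above the hanger's origin; axes as the hanger's. The tab is pinched from above across its 12 mm thickness (hanger x).
- rail: Fixed straight aluminium channel, 260 mm long (local y -130 to 130), open at +y, closed at -y. Origin: on the bench below its middle, z up. Inside 22.6 mm wide (x), 15.5 high, floor 150 above the bench; walls 4 thick, top at 169.5. Slots 12 mm wide along top (for neck) and bottom (for stem). Posts on its +x side, 57 to 73 mm off the centre line, are lower than its top.
- rail_mouth (a point): On the rail's centre line at the open end of the straight channel, 156 mm above the bench: the shuttle centre's height when it rests on the channel floor (hanger origin at 64 mm). Axes as the rail's, +y out of the rail. From here a flare runs 12 mm further out: about 4 mm wider at each side, the floor and the top.
- stop: Stop block in the channel; its screw head, 20 mm dia., 13 mm behind its front face, stands up to 186 mm over the bench. Place along the rail varies; lightly clamped: it shifts to -y if pushed with over 10 N. Origin: on its front face, 156 mm above the bench; axes as the rail's. A 10 mm dia. bolt at that height sticks out of the face to +y by 3 to 17 mm, different each time and not measured.
- piston0: Loose bystander: round piston 50 mm in diameter, 45 mm tall, standing on the bench. Origin: centre of its underside.
- piston1: Loose bystander: round piston 50 mm in diameter, 45 mm tall, standing on the bench. Origin: centre of its underside.
- piston2: Loose bystander: round piston 60 mm in diameter, 55 mm tall, standing on the bench. Origin: centre of its underside.
There are look-alikes about, which are no part of the job. Of the things that look like the hanger, take the one that is farthest from the robot's base at the start.

How it is judged:
By the outcome, as a careful person would: the job done as asked, in the order asked, and still so for the second after the job is handed in, with the robot touching nothing.
It also fails if it takes over 67 s, if anything falls off the work surface, if the arm or the gripper's body presses on something with over 40 N, if the wrist force passes 120 N, or if a joint passes its speed limit or range.

## Working session

There is one attempt and no reset: what is moved stays moved. The work goes in short steps, Python scripts to look and compute and a tool call to move; the robot and the scene stay as the last step left them, time stands still between calls to the robot, and variables do not carry over. Pictures are saved under pics/ and viewed, at most 10 in all, crops included, and the job is handed in when it is done.

Besides the shell and the picture viewer there is one more tool, called in YAML: its name, and indented under it one key for each argument. step_arm: Moves the arm, as the interface text tells. Its arguments: {"type":"object","properties":{"increments":{"type":"array"},"force":{"type":"number"}},"required":["increments"]}

```bash
ls; mkdir -p pics; cat > h.py <<'E'
import numpy as np, cv2
from scipy.spatial.transform import Rotation as R
from workcell import bot, viewer
def cam(n):
    s=bot.state(); c=viewer.camera(n)
    if 'pose' in c: T=np.array(c['pose'])
    else:
        W=np.eye(4); W[:3,:3]=R.from_quat(s['tool_rot']).as_matrix(); W[:3,3]=s['ee_pos']; T=W@np.array(c['mount'])
    f=c['image'].shape[0]/2/np.tan(np.radians(c['fovy'])/2)
    return c,T,f
def plane(c,T,f,uv,z):
    d=T[:3,:3]@np.array([(uv[0]-c['cx'])/f,-(uv[1]-c['cy'])/f,-1]); o=T[:3,3]
    return o+d*(z-o[2])/d[2]
def proj(c,T,f,p):
    q=T[:3,:3].T@(np.array(p)-T[:3,3]); return np.array([c['cx']-f*q[0]/q[2],c['cy']+f*q[1]/q[2]])
def save(n,im): cv2.imwrite('pics/'+n+'.png',im[...,::-1])
E
python3 - <<'E'
from h import *
ims=[]
for n in('top','side','wrist'):
    c,T,f=cam(n); save(n,c['image']); print(n,{k:v for k,v in c.items() if k not in('image','pose','mount')},f,np.round(T,3).tolist())
s=bot.state();print(s)
E
```

```text
pics
top {'fovy': 48.24743207973475, 'cx': 321.0819230698578, 'cy': 198.89612876593867} 446.6095511956434 [[0.003, 0.995, -0.102, 0.432], [-1.0, 0.002, -0.01, 0.043], [-0.01, 0.102, 0.995, 1.1], [0.0, 0.0, 0.0, 1.0]]
side {'fovy': 44.790133594950944, 'cx': 313.40783711644923, 'cy': 191.45131416306367} 485.3549802743764 [[0.967, 0.184, -0.178, 0.343], [-0.256, 0.655, -0.711, -0.629], [-0.014, 0.733, 0.68, 0.788], [0.0, 0.0, 0.0, 1.0]]
wrist {'fovy': 70.77816570368492, 'cx': 315.74119023628896, 'cy': 200.67624679925567} 281.540933173031 [[0.363, 0.897, 0.254, 0.318], [-0.932, 0.35, 0.097, -0.6], [-0.002, -0.272, 0.962, 0.385], [0.0, 0.0, 0.0, 1.0]]
{'time_s': 0.15, 'q': array([ 1.05051242,  0.42659423,  0.07386452,  1.60644156, -0.03411606,
        1.11080255, -0.06706595]), 'dq': array([ 0.00318795, -0.00311515, -0.00092639, -0.00393826,  0.00086066,
        0.00020289, -0.00078891]), 'effort': array([ 4.27726380e-03, -9.36279702e+01,  3.67027178e+00, -4.54423535e+01,
       -4.85009223e-02,  1.81233510e-02,  1.83778575e-04]), 'ee_pos': array([ 0.24444055, -0.62882568,  0.20494093]), 'tool_rot': array([ 9.82865073e-01,  1.84325814e-01, -1.16568046e-04, -4.79247964e-04]), 'ft_force': array([-0.50055803,  0.63296773,  0.0982729 ]), 'moment': array([0.01822478, 0.03815443, 0.0119667 ]), 'gripper_force': 0.0, 'width': 0.09394519657621589}
```

View pics/top.png

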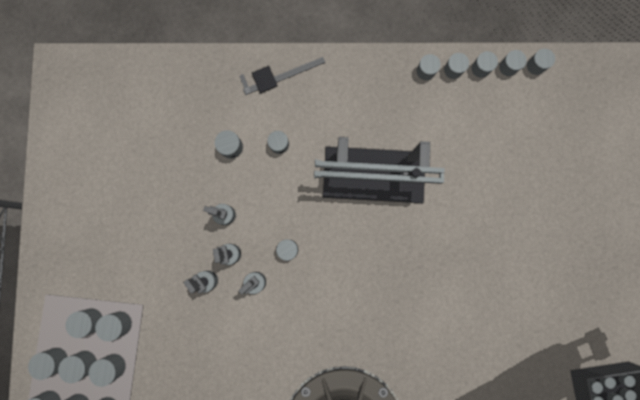

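View pics/side.png

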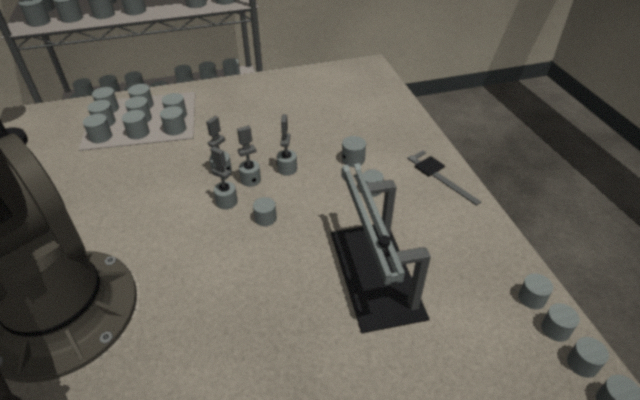

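Candidates that look like the hanger (top view): (222,214), (228,254), (203,282) and (253,283). The farthest from the base at about (343,400) should be (222,214). In the side view it's the one at (287,150). The loose pistons are at (228,144), (277,142) and (287,250), and the rail's open end looks to be the left one, near (318,170).

```bash
python3 - <<'E'
from h import *
c,T,f=cam('top'); im=c['image']
for uv in [(224,214),(229,254),(206,282),(255,283)]:
    p=plane(c,T,f,uv,.045); print('piston',uv,p.round(3),np.hypot(*p[:2]).round(3))
for uv in [(228,144),(277,142),(287,250)]: print('loose',plane(c,T,f,uv,.05).round(3))
for uv in [(316,161),(316,178),(443,169),(443,182),(417,173)]: print('rail',uv,plane(c,T,f,uv,.1695).round(3))
a=cv2.resize(im[190:300,170:310],None,fx=5,fy=5,interpolation=cv2.INTER_CUBIC)[:,:]
b=cv2.resize(im[130:210,305:455],None,fx=4,fy=4,interpolation=cv2.INTER_CUBIC)
save('hc',a)
s,T2,f2=cam('side'); 
print(proj(s,T2,f2,plane(c,T,f,(224,214),.045)))
d=cv2.resize(s['image'][100:210,190:310],None,fx=3,fy=3,interpolation=cv2.INTER_CUBIC)
e=np.zeros((600,800,3),np.uint8); e[:320,:600]=b; 
h=cv2.resize(im[190:300,170:310],None,fx=2.5,fy=2.5,interpolation=cv2.INTER_CUBIC); e[321:321+h.shape[0],:h.shape[1]]=h[:279]
d=d[:279]; e[321:321+d.shape[0],400:400+d.shape[1]]=d
save('crop',np.clip(e.astype(int)*1.4,0,255).astype(np.uint8))
E
```

```text
piston (224, 214) [0.503 0.284 0.045] 0.578
piston (229, 254) [0.409 0.27  0.045] 0.49
piston (206, 282) [0.344 0.322 0.045] 0.471
piston (255, 283) [0.342 0.208 0.045] 0.4
loose [0.671 0.277 0.05 ]
loose [0.676 0.16  0.05 ]
loose [0.419 0.133 0.05 ]
rail (316, 161) [0.607 0.064 0.169]
rail (316, 178) [0.571 0.064 0.169]
rail (443, 169) [ 0.59  -0.203  0.169]
rail (443, 182) [ 0.563 -0.203  0.169]
rail (417, 173) [ 0.582 -0.149  0.169]
[285.42344017 157.4178018 ]
```

View pics/crop.png

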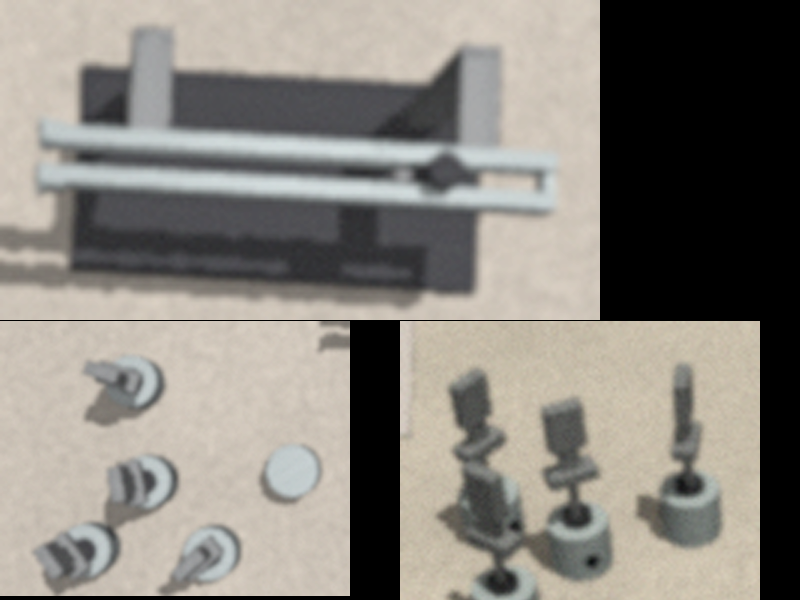

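The crop confirms the choice: the hanger at (222,214) stands apart from the others, nearly edge-on to the side camera, at about (0.503, 0.284). The open flare is on the rail's left and the stop's screw head is near (417,173). I'll look at the rail first with the wrist camera.

step_arm:
  increments:
    - [[100, -80, -60], [0, 0, -0.3], -1]
    - [[512, -390, -115], [0, 0, -1.13], -1]
    - [[512, -390, -115], [0, 0, -1.13], -1]
    - [[512, -390, -115], [0, 0, -1.13], -1]
    - [[512, -390, -115], [0, 0, -1.13], -1]
    - [[512, -390, -115], [0, 0, -1.13], -1]
    - [[512, -390, -115], [0, 0, -1.13], -1]
    - [[512, -390, -115], [0, 0, -1.13], -1]
    - [[512, -390, -115], [0, 0, -1.13], -1]
    - [[512, -390, -115], [0, 0, -1.13], -1]
    - [[512, -390, -115], [0, 0, -1.13], -1]
    - [[512, -390, -115], [0, 0, -1.13], -1]
    - [[512, -390, -115], [0, 0, -1.13], -1]
    - [[512, -390, -115], [0, 0, -1.13], -1]
    - [[512, -390, -115], [0, 0, -1.13], -1]
    - [[512, -390, -115], [0, 0, -1.13], -1]
    - [[512, -390, -115], [0, 0, -1.13], -1]
    - [[512, -390, -115], [0, 0, -1.13], -1]
    - [[512, -390, -115], [0, 0, -1.13], -1]
    - [[512, -390, -115], [0, 0, -1.13], -1]

```text
time_s: 1.92
ee_pos: [0.58, -0.0814, 0.3203]
tool_rot: [0.732, 0.681, -0.0, 0.0]
ft_force: [-0.3, 0.4, -0.5]
width: 0.0943
gripper_force: 0.0
```

```bash
python3 - <<'E'
from h import *
c,T,f=cam('wrist'); s=bot.state(); print(s['time_s'],s['ee_pos'],s['tool_rot'],s['q'].round(2),s['ft_force'])
np.save('rail.npy',c['image']); np.save('railT.npy',T); save('w1',c['image'])
E
```

```text
1.9667 [ 0.57996122 -0.08148206  0.32038163] [ 7.32092575e-01  6.81205107e-01 -2.49882125e-04  3.64098841e-05] [ 0.41  0.23 -0.46  1.64  0.11  1.3  -0.14] [-0.68914491  0.03068752  0.95003086]
```

View pics/w1.png

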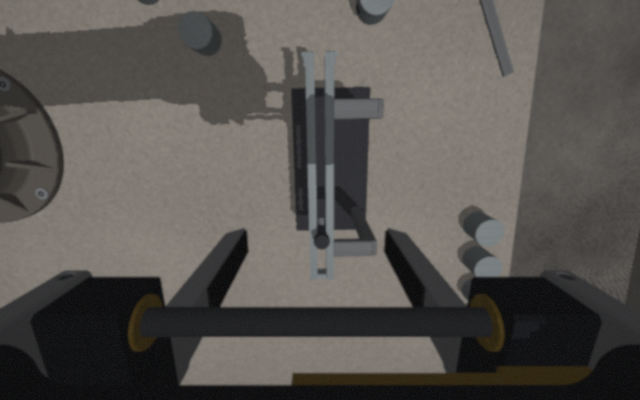

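```bash
python3 - <<'E'
from h import *
im=np.load('rail.npy'); 
g=cv2.GaussianBlur(im,(3,3),0).astype(int)
for r in (48,52,56,62,80,120,160,200,225,240,265,272,278,282): print(r,g[r,298:345].sum(1).tolist()[::1])
E
```

```text
48 [246, 240, 244, 249, 254, 259, 269, 292, 326, 352, 366, 369, 371, 372, 374, 377, 377, 374, 371, 368, 368, 374, 377, 379, 379, 376, 374, 371, 367, 364, 365, 368, 373, 377, 380, 380, 380, 384, 386, 386, 382, 379, 376, 374, 376, 374, 373]
52 [243, 239, 254, 284, 311, 326, 330, 331, 336, 341, 348, 353, 353, 351, 351, 357, 365, 366, 364, 365, 370, 376, 381, 381, 379, 377, 371, 366, 359, 354, 353, 353, 356, 362, 365, 364, 368, 374, 380, 380, 377, 371, 368, 366, 366, 370, 377]
56 [257, 236, 241, 273, 313, 343, 362, 369, 371, 371, 374, 376, 375, 372, 372, 375, 379, 383, 384, 380, 375, 371, 374, 377, 377, 371, 364, 366, 373, 374, 373, 374, 377, 380, 379, 375, 375, 373, 372, 371, 371, 372, 371, 371, 371, 374, 377]
62 [291, 255, 237, 238, 257, 293, 336, 363, 371, 371, 374, 376, 376, 373, 368, 366, 370, 377, 382, 384, 384, 378, 372, 368, 364, 351, 341, 349, 366, 373, 373, 374, 379, 380, 378, 374, 371, 371, 374, 378, 380, 382, 385, 388, 387, 384, 379]
80 [234, 231, 227, 228, 230, 236, 257, 296, 336, 363, 371, 374, 377, 379, 376, 361, 334, 308, 295, 293, 295, 297, 298, 298, 290, 282, 296, 328, 
[... 1544 characters left out ...]
 383, 380, 379, 379, 379, 380, 382, 383, 383, 379, 373, 370, 371, 370, 363, 339, 292, 240, 207, 196, 194, 196, 196, 203, 228, 276, 329, 359, 370, 372, 373, 375, 378, 379, 379, 377, 375, 377, 380, 382, 382, 381, 378, 377]
278 [384, 386, 386, 386, 386, 386, 388, 389, 391, 390, 385, 377, 371, 368, 369, 370, 371, 371, 373, 377, 382, 385, 387, 388, 386, 384, 382, 379, 374, 372, 372, 373, 373, 373, 373, 376, 379, 379, 380, 382, 384, 385, 385, 387, 389, 390, 391]
282 [383, 385, 385, 385, 386, 388, 390, 387, 385, 384, 386, 385, 383, 383, 383, 383, 385, 385, 382, 381, 383, 383, 383, 383, 380, 377, 375, 374, 374, 377, 380, 381, 384, 386, 389, 391, 391, 388, 382, 380, 380, 381, 383, 382, 380, 377, 376]
```

```bash
cat > rail.py <<'E'
from h import *
def fit(im,c,T,f):
    g=cv2.GaussianBlur(im,(3,3),0).astype(float).sum(2); out=[]
    for r in range(90,228,2):
        k=np.diff(g[r,300:342]); x0=300
        e=[]
        for lo,hi,sg in((4,13,1),(13,22,-1),(22,30,1),(31,39,-1)):
            w=np.clip(sg*k[lo:hi],0,None); i=np.argmax(w); 
            a=max(i-2,0); ww=w[a:i+3]; e.append(x0+lo+.5+(ww*np.arange(a,a+len(ww))).sum()/ww.sum())
        out.append([r]+e)
    o=np.array(out); L=[]
    for j in range(1,5):
        P=np.array([plane(c,T,f,(u,r),.1695) for r,u in o[:,[0,j]]])
        m=np.ones(len(P),bool)
        for _ in range(4):
            p=np.polyfit(P[m,1],P[m,0],1); res=P[:,0]-np.polyval(p,P[:,1]); m=abs(res)<2*res[m].std()+2e-4
        L.append(p); print(j,'slope',p[0].round(4),'x@-.05',np.polyval(p,-.05).round(4),m.sum(),res[m].std().round(5))
    return L
E
python3 - <<'E'
from rail import *
c,_,f=cam('wrist'); im=np.load('rail.npy');T=np.load('railT.npy'); fit(im,c,T,f)
for uv,z in (((321,234.5),.186),((321,247),.186),((321,240),.186),((320,278),.1695),((320,52),.1695)): print(uv,plane(c,T,f,uv,z).round(4))
g=cv2.GaussianBlur(im,(3,3),0).astype(int).sum(2); print(g[215:285,321].tolist()); print(g[180:245,320].tolist())
print(g[40:70,309].tolist(), g[40:70,330].tolist())
# top cam check
c,T,f=cam('top'); im=c['image'][...,0].astype(int)
for col in (340,360,380,400): print(col,im[150:190,col].tolist())
print(im[174,400:430].tolist())
E
```

```text
1 slope 0.0573 x@-.05 0.5715 69 0.00013
2 slope 0.0561 x@-.05 0.5816 68 0.0002
3 slope 0.0537 x@-.05 0.5928 69 0.00026
 ** On entry to DLASCL parameter number  4 had an illegal value
 ** On entry to DLASCL parameter number  4 had an illegal value
 ** On entry to DLASCL parameter number  4 had an illegal value
 ** On entry to DLASCL parameter number  4 had an illegal value
 ** On entry to DLASCL parameter number  5 had an illegal value
 ** On entry to DLASCL parameter number  4 had an illegal valuerail.py:9: RuntimeWarning: invalid value encountered in scalar divide
  a=max(i-2,0); ww=w[a:i+3]; e.append(x0+lo+.5+(ww*np.arange(a,a+len(ww))).sum()/ww.sum())
Traceback (most recent call last):
  File "rail.py", line 16, in fit
    p=np.polyfit(P[m,1],P[m,0],1); res=P[:,0]-np.polyval(p,P[:,1]); m=abs(res)<2*res[m].std()+2e-4
numpy.linalg.LinAlgError: SVD did not converge in Linear Least Squares
```

```bash
sed -i 's/,(31,39,-1))/)/; s/range(1,5)/range(1,4)/' rail.py
python3 - <<'E'
from rail import *
c,_,f=cam('wrist'); im=np.load('rail.npy');T=np.load('railT.npy')
for uv,z in (((321,234.5),.186),((321,247),.186),((321,240),.186),((320,278),.1695),((320,52),.1695)): print(uv,plane(c,T,f,uv,z).round(4))
g=cv2.GaussianBlur(im,(3,3),0).astype(int).sum(2); print(g[180:285,321].tolist())
print(g[40:70,309].tolist(), g[40:70,330].tolist())
c,T,f=cam('top'); im=c['image'][...,0].astype(int)
for col in (340,360,380,400): print(col,im[150:190,col].tolist())
E
```

```text
(321, 234.5) [ 0.5822 -0.133   0.186 ]
(321, 247) [ 0.5811 -0.1494  0.186 ]
(321, 240) [ 0.5817 -0.1402  0.186 ]
(320, 278) [ 0.5766 -0.2016  0.1695]
(320, 52) [0.5948 0.0682 0.1695]
[154, 157, 156, 154, 151, 141, 122, 107, 99, 97, 97, 96, 94, 92, 94, 95, 98, 104, 117, 134, 147, 153, 154, 154, 152, 149, 148, 148, 148, 150, 150, 150, 151, 150, 147, 148, 161, 197, 244, 277, 289, 292, 287, 267, 225, 167, 117, 95, 92, 92, 91, 88, 85, 83, 92, 115, 138, 150, 154, 154, 153, 155, 155, 152, 151, 151, 152, 167, 212, 279, 340, 371, 378, 377, 377, 377, 378, 380, 379, 382, 385, 387, 389, 389, 388, 386, 381, 356, 305, 242, 199, 183, 194, 237, 300, 352, 375, 384, 388, 388, 387, 383, 383, 380, 378]
[377, 372, 368, 365, 365, 368, 372, 371, 369, 362, 350, 343, 353, 367, 374, 376, 376, 376, 376, 377, 377, 376, 376, 375, 375, 375, 375, 374, 373, 375] [371, 365, 365, 365, 368, 371, 374, 374, 373, 364, 350, 347, 356, 369, 376, 379, 377, 377, 377, 376, 377, 377, 379, 377, 377, 377, 375, 375, 375, 375]
340 [144, 142, 143, 143, 142, 143, 143, 144, 144, 144, 145, 140, 125, 107, 103, 102, 99, 93, 83, 72, 69, 76, 92, 104, 103, 101, 90, 75, 69, 69, 71, 69, 71, 70, 70, 71, 67, 58, 50, 45]
360 [68, 67, 68, 70, 69, 69, 67, 67, 68, 68, 70, 68, 77, 92, 104, 109, 106, 103, 97, 87, 74, 68, 78, 95, 106, 109, 104, 93, 79, 71, 70, 71, 69, 71, 72, 69, 71, 69, 61, 51]
380 [83, 68, 68, 68, 70, 69, 72, 69, 69, 70, 68, 68, 68, 92, 135, 168, 182, 179, 157, 127, 94, 74, 68, 92, 138, 170, 182, 177, 153, 113, 80, 71, 70, 72, 72, 71, 71, 71, 69, 60]
400 [52, 49, 49, 49, 44, 41, 50, 64, 77, 85, 88, 90, 89, 82, 72, 66, 66, 66, 67, 59, 46, 34, 30, 30, 32, 30, 30, 28, 28, 31, 30, 30, 29, 28, 29, 31, 30, 30, 28, 27]
```

step_arm:
  increments:
    - [[340, -95, 0], [0, 0, 0], -1]
    - [[340, -95, 0], [0, 0, 0], -1]
    - [[340, -95, 0], [0, 0, 0], -1]
    - [[340, -95, 0], [0, 0, 0], -1]
    - [[340, -95, 0], [0, 0, 0], -1]
    - [[340, -95, 0], [0, 0, 0], -1]
    - [[340, -95, 0], [0, 0, 0], -1]
    - [[340, -95, 0], [0, 0, 0], -1]
    - [[340, -95, 0], [0, 0, 0], -1]
    - [[340, -95, 0], [0, 0, 0], -1]
    - [[340, -95, 0], [0, 0, 0], -1]
    - [[340, -95, 0], [0, 0, 0], -1]

```text
time_s: 3.12
ee_pos: [0.5099, 0.2646, 0.3204]
tool_rot: [0.732, 0.682, -0.0, 0.0]
ft_force: [0.3, -0.6, -0.5]
width: 0.0937
gripper_force: 0.0
```

```bash
python3 - <<'E'
from h import *
c,T,f=cam('wrist'); s=bot.state(); print(s['time_s'],s['ee_pos'],s['tool_rot'],s['q'].round(2),s['ft_force'])
np.save('h1.npy',c['image']); np.save('h1T.npy',T); save('w2',c['image']); print(proj(c,T,f,(.503,.284,.045)),proj(c,T,f,(.503,.284,.156)))
E
```

```text
3.1667 [0.51012173 0.26421723 0.32042967] [ 7.32107890e-01  6.81188637e-01 -1.47563955e-04  2.36707571e-04] [-0.03  0.24 -0.67  1.66  0.15  1.3  -0.8 ] [ 0.29243709  0.22681867 -0.54445911]
[310.85251102 160.26360824] [309.32119984 172.25924583]
```

View pics/w2.png

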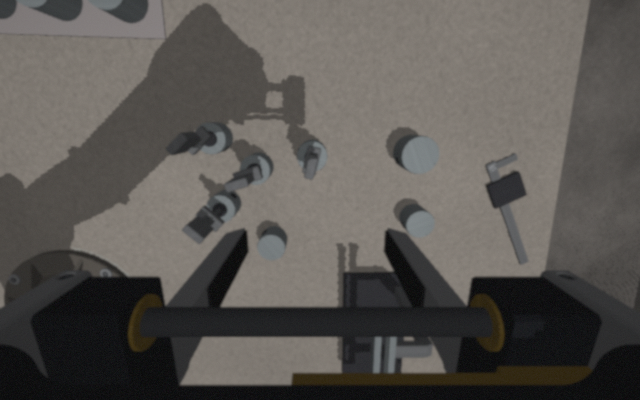

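```bash
python3 - <<'E'
from h import *
im=np.load('h1.npy'); a=cv2.resize(im[130:190,280:345],None,fx=9,fy=9,interpolation=cv2.INTER_CUBIC); save('hz',np.clip(a.astype(int)*1.5,0,255).astype(np.uint8))
c,T,f=cam('top')
for uv in ((340,170),(360,171),(380,171.9)): print(plane(c,T,f,uv,.1695).round(4))
E
```

```text
[0.588  0.013  0.1695]
[ 0.5859 -0.0291  0.1695]
[ 0.584  -0.0711  0.1695]
```

View pics/hz.png

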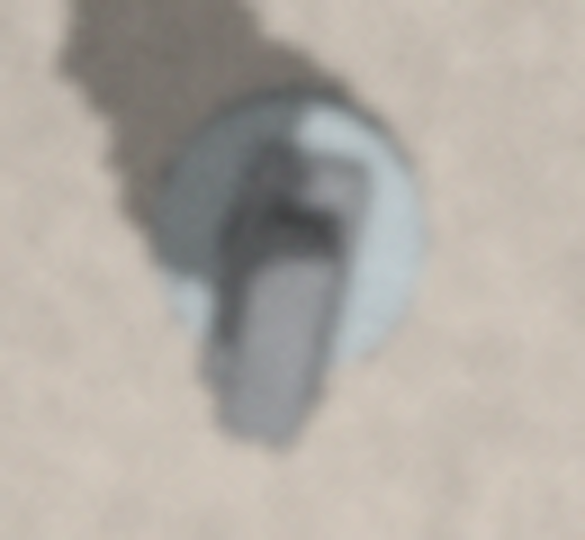

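```bash
python3 - <<'E'
from h import *
c,_,f=cam('wrist');T=np.load('h1T.npy')
P=np.array([plane(c,T,f,((x+.5)/9-.5+280,(y+.5)/9-.5+130),.156) for x,y in((255,253),(337,262),(297,444),(222,430))]);print(P.round(4),P.mean(0))
print('sides',[np.linalg.norm(P[i]-P[(i+1)%4]).round(4) for i in range(4)])
d=(P[0]+P[1]-P[2]-P[3]);print('y axis angle',np.arctan2(d[0],d[1]))
print('piston',plane(c,T,f,((295)/9-.5+280,225/9-.5+130),.045))
s=bot.state();M=R.from_quat(s['tool_rot']).as_matrix();print(M.round(3)); print('shift',M.T@(P.mean(0)-s['ee_pos']))
E
```

```text
[[0.5026 0.302  0.156 ]
 [0.5136 0.3    0.156 ]
 [0.5064 0.2754 0.156 ]
 [0.4962 0.2781 0.156 ]] [0.50470859 0.28889427 0.156     ]
sides [np.float64(0.0112), np.float64(0.0257), np.float64(0.0105), np.float64(0.0248)]
y axis angle 0.275016503198635
piston [0.50598033 0.29305614 0.045     ]
[[ 0.072  0.997  0.   ]
 [ 0.997 -0.072 -0.   ]
 [-0.     0.    -1.   ]]
shift [ 0.02417873 -0.00718625  0.16452324]
```

Tab centre is at (0.5055, 0.290) and its y axis is tilted 0.275 rad toward +x. The measured size of about 25×11 mm is plausible for a 30×12 top face. I'll align over the tab and descend with the fingers half open to clear the neighbour.

step_arm:
  increments:
    - [[25, -6, 40], [0, 0, 0.1], 0]
    - [[25, -6, 80], [0, 0, 0.2], 0]
    - [[25, -6, 120], [0, 0, 0.2], 0]
    - [[25, -6, 120], [0, 0, 0.2], 0]
    - [[25, -6, 130], [0, 0, 0.2], 0]
    - [[25, -6, 150], [0, 0, 0.2], 0]
    - [[25, -6, 170], [0, 0, 0.2], 0]
    - [[25, -6, 190], [0, 0, 0.2], 0]
    - [[25, -6, 203], [0, 0, 0.2], 0]
    - [[25, -6, 203], [0, 0, 0.2], 0]
    - [[25, -6, 203], [0, 0, 0.2], 0]

```text
time_s: 4.18
ee_pos: [0.506, 0.2912, 0.1187]
tool_rot: [0.796, 0.605, 0.0, 0.0]
ft_force: [0.3, 0.8, 0.9]
width: 0.0471
gripper_force: 0.0
```

```bash
python3 - <<'E'
from h import *
c,T,f=cam('wrist'); s=bot.state(); print(s['time_s'],s['ee_pos'],s['ft_force'],s['width'])
a=cv2.resize(c['image'][120:320,200:440],None,fx=3,fy=3); save('w3',np.clip(a.astype(int)*1.5,0,255).astype(np.uint8))
E
```

```text
4.2333 [0.50620326 0.29150417 0.11917212] [ 0.25761452  0.31344909 -0.13024514] 0.04699800322969944
```

View pics/w3.png

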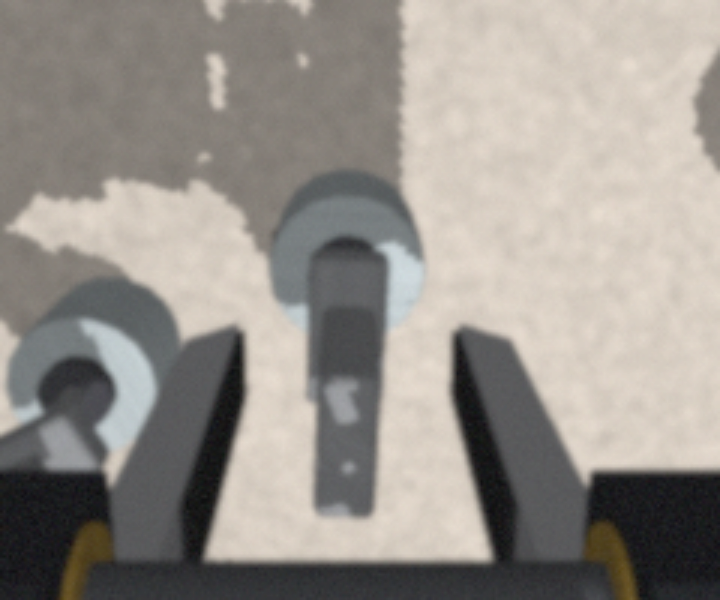

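The hanger sits centred and square between the fingers: the tab is at columns 315-380 of the crop, the pads at about 240 and 455. Grip, then lift.

step_arm:
  increments:
    - [[0, 0, 0], [0, 0, 0], 1]
    - [[0, 0, 0], [0, 0, 0], 1]
    - [[0, 0, 0], [0, 0, 0], 1]
    - [[0, 0, 0], [0, 0, 0], 1]
    - [[0, 0, 0], [0, 0, 0], 1]
    - [[0, 0, 0], [0, 0, 0], 1]
    - [[0, 0, 0], [0, 0, 0], 1]
    - [[0, 0, 0], [0, 0, 0], 1]
    - [[0, 0, 0], [0, 0, 0], 1]
    - [[0, 0, 0], [0, 0, 0], 1]
    - [[0, 0, 0], [0, 0, 0], 1]
    - [[0, 0, 0], [0, 0, 0], 1]
  force: 30

```text
time_s: 5.23
ee_pos: [0.5054, 0.2912, 0.1177]
tool_rot: [0.796, 0.605, 0.0, -0.0]
ft_force: [0.2, 0.5, 4.0]
width: 0.0116
gripper_force: 30.0
```

```bash
python3 - <<'E'
from h import *
s=bot.state(); print(s['time_s'],s['ee_pos'],s['ft_force'],s['moment'],s['width'],s['gripper_force'])
E
```

```text
5.2333 [0.50538759 0.29121247 0.11766574] [0.22493919 0.48836095 3.99243459] [ 0.09400562 -0.04632057 -0.03700637] 0.011573976505583242 29.98944103717804
```

step_arm:
  increments:
    - [[0, 0, -15], [0, 0, 0], 1]
    - [[0, 0, -35], [0, 0, 0], 1]
    - [[0, 0, -55], [0, 0, 0], 1]
    - [[0, 0, -65], [0, 0, 0], 1]
    - [[-15, 13, -65], [0, 0, -0.03], 1]
    - [[-35, 31, -65], [0, 0, -0.08], 1]
    - [[-60, 54, -65], [0, 0, -0.13], 1]
    - [[-85, 76, -65], [0, 0, -0.18], 1]
    - [[-110, 99, -65], [0, 0, -0.218], 1]
    - [[-130, 117, -65], [0, 0, -0.218], 1]
    - [[-144, 130, -65], [0, 0, -0.218], 1]
    - [[-151, 135, -65], [0, 0, -0.218], 1]
    - [[-151, 135, -65], [0, 0, -0.218], 1]
    - [[-151, 135, -65], [0, 0, -0.218], 1]
    - [[-151, 135, -65], [0, 0, -0.218], 1]
    - [[-151, 135, -65], [0, 0, -0.218], 1]

```text
time_s: 6.57
ee_pos: [0.5945, 0.1111, 0.1825]
tool_rot: [0.725, 0.689, 0.0, -0.0]
ft_force: [-0.6, 1.7, -3.6]
width: 0.0115
gripper_force: 30.0
```

```bash
python3 - <<'E'
from h import *
c,T,f=cam('wrist'); s=bot.state(); print(s['time_s'],s['ee_pos'],R.from_quat(s['tool_rot']).as_matrix().round(4).tolist(),s['ft_force'],s['moment'],s['width'],s['gripper_force'])
np.save('m.npy',c['image']);np.save('mT.npy',T)
c2,T2,f2=cam('side')
for p in((.595,.11,.156),(.5922,.06,.156)): print(proj(c2,T2,f2,p),proj(c,T,f,p))
a=cv2.resize(c['image'][110:360,200:450],None,fx=2,fy=2,interpolation=cv2.INTER_CUBIC); b=cv2.resize(c2['image'][110:310,290:440],None,fx=2,fy=2.5,interpolation=cv2.INTER_CUBIC)
e=np.hstack([a,b]);print(e.shape); save('w4',np.clip(e.astype(int)*1.5,0,255).astype(np.uint8))
E
```

```text
6.6167 [0.59461333 0.11092274 0.1825672 ] [[0.0502, 0.9987, -0.0], [0.9987, -0.0502, 0.0003], [0.0003, -0.0, -1.0]] [ 0.19184583  0.67609759 -4.47037381] [-0.05133391 -0.10007983 -0.00907136] 0.011812073993784228 29.999107718467712
[344.27777212 158.82450724] [316.8610114  228.23440441]
[350.51211915 174.35935827] [316.41167895 284.6069373 ]
(500, 800, 3)
```

View pics/w4.png

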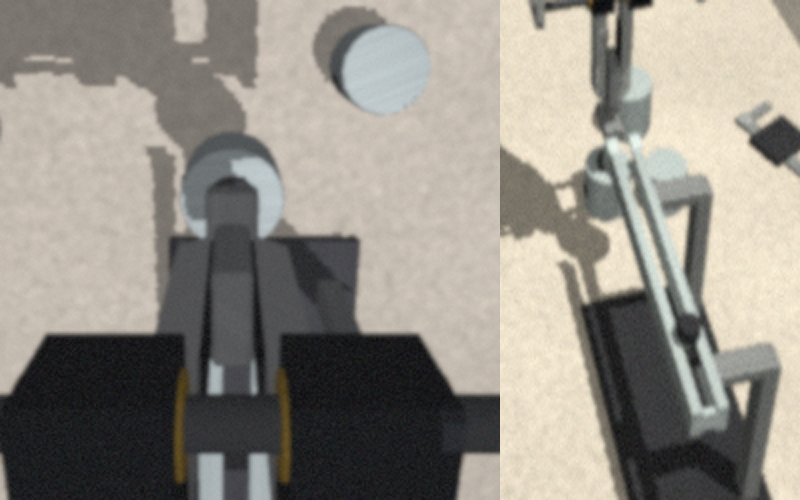

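```bash
python3 - <<'E'
from h import *
im=np.load('m.npy');T=np.load('mT.npy');c,_,f=cam('wrist')
g=cv2.GaussianBlur(im,(3,3),0).astype(int).sum(2)
for r in (270,280,298,302,343,348,352): print(r,g[r,294:342].tolist())
E
```

```text
270 [165, 164, 163, 163, 164, 158, 142, 110, 77, 63, 74, 104, 139, 163, 175, 180, 180, 180, 181, 183, 182, 182, 182, 182, 182, 183, 183, 181, 180, 177, 167, 147, 117, 81, 57, 61, 92, 129, 153, 164, 167, 166, 166, 165, 165, 164, 166, 164]
280 [161, 163, 163, 164, 160, 143, 109, 74, 54, 49, 62, 96, 133, 156, 167, 172, 174, 175, 174, 176, 177, 178, 178, 179, 179, 179, 178, 177, 178, 175, 168, 150, 120, 87, 63, 57, 66, 91, 125, 151, 161, 165, 165, 162, 153, 130, 98, 69]
298 [137, 152, 159, 155, 139, 115, 89, 70, 81, 143, 232, 306, 346, 358, 356, 340, 302, 242, 185, 157, 149, 147, 147, 147, 146, 144, 145, 147, 150, 157, 187, 234, 264, 241, 174, 106, 70, 70, 99, 130, 150, 158, 155, 144, 129, 116, 112, 107]
302 [128, 146, 155, 151, 137, 114, 85, 71, 93, 162, 249, 314, 349, 359, 355, 338, 298, 240, 185, 156, 149, 147, 146, 147, 147, 145, 145, 146, 148, 160, 191, 243, 282, 269, 208, 131, 83, 79, 102, 127, 146, 154, 152, 138, 122, 115, 118, 117]
343 [126, 136, 142, 152, 191, 255, 309, 338, 349, 351, 351, 353, 356, 356, 356, 346, 309, 241, 165, 117, 100, 96, 93, 93, 96, 100, 98, 99, 109, 150, 221, 293, 335, 353, 359, 359, 356, 351, 336, 298, 239, 182, 150, 134, 118, 109, 114, 122]
348 [121, 133, 136, 146, 188, 254, 311, 340, 349, 350, 351, 352, 356, 359, 356, 346, 312, 253, 190, 155, 145, 140, 139, 140, 142, 145, 145, 145, 151, 177, 233, 295, 336, 353, 359, 359, 356, 353, 345, 318, 263, 200, 155, 129, 109, 100, 106, 117]
352 [104, 124, 129, 133, 165, 229, 296, 336, 349, 349, 351, 355, 357, 359, 359, 349, 315, 255, 190, 154, 145, 143, 144, 143, 141, 140, 141, 143, 153, 186, 244, 302, 339, 354, 359, 359, 356, 354, 348, 326, 279, 219, 164, 122, 85, 60, 57, 61]
```

```bash
python3 - <<'E'
from h import *
T=np.load('mT.npy');c,_,f=cam('wrist')
for n,uv,z in (('tabL',(305.6,275),.221),('tab',(315.7,275),.221),('slot',(317.8,348),.1695),('slotL',(311.1,348),.1695),('slotR',(324.5,348),.1695),('outL',(299,348),.1695),('outR',(334.3,348),.1695)):
  p=plane(c,T,f,uv,z); print(n,p.round(4),'lateral vs tcp line',((p[0]-.5946)-.0503*(p[1]-.1109)).round(4))
s=bot.state();print(s['time_s'],s['ee_pos'])
E
```

```text
tabL [0.5883 0.1075 0.221 ] lateral vs tcp line -0.0061
tab [0.594  0.1072 0.221 ] lateral vs tcp line -0.0004
slot [0.5908 0.0085 0.1695] lateral vs tcp line 0.0014
slotL [0.5852 0.0088 0.1695] lateral vs tcp line -0.0042
slotR [0.5964 0.0083 0.1695] lateral vs tcp line 0.007
outL [0.5751 0.0093 0.1695] lateral vs tcp line -0.0144
outR [0.6046 0.0079 0.1695] lateral vs tcp line 0.0152
6.7667 [0.59487441 0.11020776 0.18258433]
```

The tab is within about 1.5 mm of the rail's centre line, and two measurements of the rail agree. I'm entering the flare in checked stages with a 1 mm correction.

step_arm:
  increments:
    - [[-6, 1, 0], [0, 0, 0], 1]
    - [[-14, 1, 0], [0, 0, 0], 1]
    - [[-22, 1, 0], [0, 0, 0], 1]
    - [[-28, 1, 0], [0, 0, 0], 1]
    - [[-32, 1, 0], [0, 0, 0], 1]
    - [[-36, 1, 0], [0, 0, 0], 1]
    - [[-38, 1, 0], [0, 0, 0], 1]
    - [[-38, 1, 0], [0, 0, 0], 1]
    - [[-38, 1, 0], [0, 0, 0], 1]

```text
time_s: 7.52
ee_pos: [0.5941, 0.0717, 0.1825]
tool_rot: [0.725, 0.688, 0.0, -0.0]
ft_force: [-0.3, 0.5, -4.0]
width: 0.0118
gripper_force: 30.0
```

step_arm:
  increments:
    - [[-3, 0, 0], [0, 0, 0], 1]
    - [[-6, 0, 0], [0, 0, 0], 1]
    - [[-9, 0, 0], [0, 0, 0], 1]
    - [[-12, 0, 0], [0, 0, 0], 1]
    - [[-15, 0, 0], [0, 0, 0], 1]
    - [[-15, 0, 0], [0, 0, 0], 1]

```text
time_s: 8.02
ee_pos: [0.5933, 0.0557, 0.1825]
tool_rot: [0.726, 0.688, -0.0, 0.0]
ft_force: [-0.3, -0.3, -4.5]
width: 0.0116
gripper_force: 30.0
```

step_arm:
  increments:
    - [[-4, 0, 0], [0, 0, 0], 1]
    - [[-8, 0, 0], [0, 0, 0], 1]
    - [[-12, 0, 0], [0, 0, 0], 1]
    - [[-16, 0, 0], [0, 0, 0], 1]
    - [[-20, 0, 0], [0, 0, 0], 1]
    - [[-24, 0, 0], [0, 0, 0], 1]
    - [[-28, 0, 0], [0, 0, 0], 1]
    - [[-30, 0, 0], [0, 0, 0], 1]
    - [[-30, 0, 0], [0, 0, 0], 1]

```text
time_s: 8.77
ee_pos: [0.5918, 0.0259, 0.1825]
tool_rot: [0.726, 0.688, -0.0, 0.0]
ft_force: [0.4, 0.0, -4.3]
width: 0.0122
gripper_force: 30.0
```

```bash
python3 - <<'E'
from h import *
s=bot.state(); print(s['time_s'],s['ee_pos'],s['ft_force'],s['moment'],s['width'],s['gripper_force'])
E
```

```text
8.7667 [0.59176683 0.02593512 0.18248243] [ 3.75550618e-01  1.17564719e-04 -4.28527952e+00] [-0.03221468 -0.0674357  -0.0110127 ] 0.012203777004198797 29.999104142189026
```

step_arm:
  increments:
    - [[-5, 0, 0], [0, 0, 0], 1]
    - [[-10, 0, 0], [0, 0, 0], 1]
    - [[-15, 0, 0], [0, 0, 0], 1]
    - [[-20, -0.2, 0], [0, 0, 0], 1]
    - [[-25, -0.2, 0], [0, 0, 0], 1]
    - [[-30, -0.2, 0], [0, 0, 0], 1]
    - [[-35, -0.2, 0], [0, 0, 0], 1]
    - [[-40, -0.2, 0], [0, 0, 0], 1]
    - [[-45, -0.3, 0], [0, 0, 0], 1]
    - [[-50, -0.3, 0], [0, 0, 0], 1]
    - [[-50, -0.3, 0], [0, 0, 0], 1]

```text
time_s: 9.68
ee_pos: [0.5888, -0.0247, 0.1824]
tool_rot: [0.726, 0.688, -0.0, 0.0]
ft_force: [0.0, 0.5, -4.6]
width: 0.0118
gripper_force: 30.0
```

step_arm:
  increments:
    - [[-5, 0, 0], [0, 0, 0], 1]
    - [[-10, 0, 0], [0, 0, 0], 1]
    - [[-15, 0, 0], [0, 0, 0], 1]
    - [[-20, -0.2, 0], [0, 0, 0], 1]
    - [[-25, -0.2, 0], [0, 0, 0], 1]
    - [[-30, -0.2, 0], [0, 0, 0], 1]
    - [[-35, -0.2, 0], [0, 0, 0], 1]
    - [[-40, -0.2, 0], [0, 0, 0], 1]
    - [[-45, -0.3, 0], [0, 0, 0], 1]
    - [[-50, -0.3, 0], [0, 0, 0], 1]
    - [[-50, -0.3, 0], [0, 0, 0], 1]

```text
time_s: 10.6
ee_pos: [0.5859, -0.0746, 0.1824]
tool_rot: [0.726, 0.688, -0.0, 0.0]
ft_force: [0.1, 0.5, -4.1]
width: 0.0115
gripper_force: 30.0
```

```bash
python3 - <<'E'
from h import *
s=bot.state(); print(s['time_s'],s['ee_pos'],s['ft_force'],s['moment'],s['width'])
c,T,f=cam('top'); np.save('top0.npy',c['image']); im=c['image'].astype(int).sum(2)
for r in (170,173,175): print(r,im[r,395:445].tolist())
E
```

```text
10.6 [ 0.58588248 -0.07462449  0.18242627] [ 0.06388823  0.53349392 -4.05620633] [ 0.03706979 -0.06111537 -0.06130901] 0.01153103065878932
170 [139, 157, 213, 268, 299, 304, 303, 303, 306, 303, 291, 256, 223, 210, 209, 213, 220, 226, 226, 232, 233, 237, 242, 240, 242, 247, 248, 252, 257, 256, 255, 259, 264, 260, 259, 264, 271, 276, 279, 282, 279, 279, 281, 285, 284, 285, 291, 290, 289, 292]
173 [134, 149, 193, 248, 284, 300, 294, 296, 291, 269, 234, 205, 203, 203, 211, 209, 217, 223, 219, 229, 231, 234, 234, 242, 242, 247, 243, 250, 250, 255, 259, 255, 262, 258, 265, 261, 265, 268, 273, 280, 279, 280, 286, 283, 283, 284, 286, 289, 286, 288]
175 [136, 145, 181, 235, 275, 291, 296, 291, 272, 238, 206, 193, 195, 205, 203, 209, 215, 217, 221, 221, 225, 237, 234, 237, 240, 243, 244, 247, 254, 253, 255, 255, 258, 259, 260, 262, 260, 267, 270, 276, 280, 283, 279, 281, 283, 280, 283, 287, 286, 289]
```

```bash
python3 - <<'E'
from h import *
c,_,f=cam('wrist');T=np.load('railT.npy')
for r,z in((216.5,.161),(224.5,.161),(226,.165),(234.5,.186),(247.8,.186)): print(r,plane(c,T,f,(321,r),z).round(4))
im=np.load('rail.npy').astype(int).sum(2)
print(im[210:250:1,316:327].tolist())
E
```

```text
216.5 [ 0.5836 -0.1189  0.161 ]
224.5 [ 0.5829 -0.1297  0.161 ]
226 [ 0.5827 -0.1302  0.165 ]
234.5 [ 0.5822 -0.133   0.186 ]
247.8 [ 0.581  -0.1504  0.186 ]
[[293, 207, 169, 154, 152, 152, 149, 156, 173, 250, 334], [295, 215, 169, 158, 150, 149, 154, 149, 176, 242, 335], [296, 209, 164, 161, 153, 151, 153, 155, 177, 253, 335], [297, 215, 167, 149, 157, 151, 146, 158, 173, 247, 333], [301, 211, 165, 150, 146, 150, 142, 148, 170, 249, 338], [298, 213, 160, 149, 148, 145, 144, 150, 176, 248, 337], [304, 210, 165, 152, 155, 151, 154, 152, 177, 245, 329], [305, 222, 179, 177, 185, 194, 193, 184, 187, 247, 334], [308, 231, 211, 219, 242, 255, 250, 234, 207, 253, 333], [309, 241, 218, 250, 277, 290, 282, 250, 220, 255, 338], [314, 246, 224, 252, 282, 295, 288, 262, 221, 252, 333], [309, 245, 228, 254, 286, 297, 290, 259, 222, 254, 334], [309, 236, 219, 248, 281, 298, 290, 262, 223, 250, 327], [302, 226, 206, 229, 260, 275, 280, 249, 214, 235, 326], [297, 213, 172, 191, 209, 236, 245, 230, 190, 231, 322], [292, 203, 142, 129, 147, 167, 171, 170, 152, 223, 320], [284, 192, 131, 96, 100, 109,
[... 586 characters left out ...]
 145, 147, 141], [125, 140, 147, 149, 155, 156, 153, 156, 152, 158, 148], [137, 143, 151, 155, 150, 156, 151, 154, 151, 158, 157], [140, 146, 149, 144, 155, 150, 154, 156, 157, 149, 151], [144, 150, 150, 148, 158, 153, 159, 152, 158, 154, 155], [146, 148, 144, 152, 153, 155, 158, 153, 155, 152, 152], [154, 154, 149, 147, 154, 147, 157, 149, 152, 155, 154], [158, 153, 145, 150, 149, 154, 151, 156, 150, 155, 153], [184, 156, 156, 148, 148, 151, 150, 149, 148, 153, 164], [233, 185, 161, 149, 151, 154, 149, 148, 157, 159, 193], [294, 233, 185, 160, 159, 155, 155, 165, 166, 197, 245], [331, 293, 251, 228, 208, 206, 195, 211, 232, 254, 299], [368, 346, 330, 308, 293, 277, 278, 296, 314, 317, 337]]
```

step_arm:
  increments:
    - [[-1, 0, 0], [0, 0, 0], 1]
    - [[-2, 0, 0], [0, 0, 0], 1]
    - [[-3, 0, 0], [0, 0, 0], 1]
    - [[-4, 0, 0], [0, 0, 0], 1]
    - [[-5, 0, 0], [0, 0, 0], 1]
    - [[-6, 0, 0], [0, 0, 0], 1]
    - [[-7, 0, 0], [0, 0, 0], 1]
    - [[-7, 0, 0], [0, 0, 0], 1]

```text
time_s: 11.37
ee_pos: [0.5856, -0.0805, 0.1825]
tool_rot: [0.725, 0.688, -0.0, -0.0]
ft_force: [-0.3, 0.3, -4.0]
width: 0.0112
gripper_force: 30.0
```

The bolt end shows at row 217, giving y ≈ -0.119, so the hanger should seat at about -0.099.

step_arm:
  increments:
    - [[-1, 0, 0], [0, 0, 0], 1]
    - [[-2, 0, 0], [0, 0, 0], 1]
    - [[-3, 0, 0], [0, 0, 0], 1]
    - [[-4, 0, 0], [0, 0, 0], 1]
    - [[-5, 0, 0], [0, 0, 0], 1]
    - [[-6, 0, 0], [0, 0, 0], 1]
    - [[-7, 0, 0], [0, 0, 0], 1]
    - [[-8, 0, 0], [0, 0, 0], 1]
    - [[-9, 0, 0], [0, 0, 0], 1]
    - [[-9, 0, 0], [0, 0, 0], 1]

```text
time_s: 12.2
ee_pos: [0.5851, -0.0895, 0.1825]
tool_rot: [0.725, 0.688, -0.0, 0.0]
ft_force: [0.0, 0.5, -3.3]
width: 0.0121
gripper_force: 30.0
```

step_arm:
  increments:
    - [[-0.3, 0, 0], [0, 0, 0], 1]
    - [[-0.6, 0, 0], [0, 0, 0], 1]
    - [[-0.9, 0, 0], [0, 0, 0], 1]
    - [[-1.2, 0, 0], [0, 0, 0], 1]
    - [[-1.5, 0, 0], [0, 0, 0], 1]
    - [[-1.5, 0, 0], [0, 0, 0], 1]

```text
time_s: 12.7
ee_pos: [0.5851, -0.0908, 0.1825]
tool_rot: [0.725, 0.688, 0.0, -0.0]
ft_force: [-0.1, 0.3, -5.2]
width: 0.0118
gripper_force: 30.0
```

step_arm:
  increments:
    - [[-0.3, 0, 0], [0, 0, 0], 1]
    - [[-0.6, 0, 0], [0, 0, 0], 1]
    - [[-0.9, 0, 0], [0, 0, 0], 1]
    - [[-1.2, 0, 0], [0, 0, 0], 1]
    - [[-1.5, 0, 0], [0, 0, 0], 1]
    - [[-1.5, 0, 0], [0, 0, 0], 1]

```text
time_s: 13.2
ee_pos: [0.585, -0.0923, 0.1825]
tool_rot: [0.725, 0.688, 0.0, 0.0]
ft_force: [-0.2, 0.2, -3.8]
width: 0.0116
gripper_force: 30.0
```

step_arm:
  increments:
    - [[-0.3, 0, 0], [0, 0, 0], 1]
    - [[-0.6, 0, 0], [0, 0, 0], 1]
    - [[-0.9, 0, 0], [0, 0, 0], 1]
    - [[-1.2, 0, 0], [0, 0, 0], 1]
    - [[-1.5, 0, 0], [0, 0, 0], 1]
    - [[-1.5, 0, 0], [0, 0, 0], 1]

```text
time_s: 13.7
ee_pos: [0.5849, -0.0938, 0.1825]
tool_rot: [0.725, 0.688, -0.0, -0.0]
ft_force: [0.3, -0.3, -3.8]
width: 0.0116
gripper_force: 30.0
```

step_arm:
  increments:
    - [[-0.3, 0, 0], [0, 0, 0], 1]
    - [[-0.6, 0, 0], [0, 0, 0], 1]
    - [[-0.9, 0, 0], [0, 0, 0], 1]
    - [[-1.2, 0, 0], [0, 0, 0], 1]
    - [[-1.2, 0, 0], [0, 0, 0], 1]

```text
time_s: 14.12
ee_pos: [0.5848, -0.095, 0.1825]
tool_rot: [0.725, 0.688, 0.0, -0.0]
ft_force: [0.3, 0.3, -4.6]
width: 0.0116
gripper_force: 30.0
```

step_arm:
  increments:
    - [[-0.3, 0, 0], [0, 0, 0], 1]
    - [[-0.6, 0, 0], [0, 0, 0], 1]
    - [[-0.9, 0, 0], [0, 0, 0], 1]
    - [[-1.2, 0, 0], [0, 0, 0], 1]
    - [[-1.2, 0, 0], [0, 0, 0], 1]

```text
time_s: 14.53
ee_pos: [0.5848, -0.0962, 0.1825]
tool_rot: [0.725, 0.688, 0.0, -0.0]
ft_force: [0.1, 0.4, -4.6]
width: 0.0117
gripper_force: 30.0
```

step_arm:
  increments:
    - [[-0.3, 0, 0], [0, 0, 0], 1]
    - [[-0.6, 0, 0], [0, 0, 0], 1]
    - [[-0.9, 0, 0], [0, 0, 0], 1]
    - [[-1.2, 0, 0], [0, 0, 0], 1]
    - [[-1.2, 0, 0], [0, 0, 0], 1]

```text
time_s: 14.95
ee_pos: [0.5847, -0.0974, 0.1825]
tool_rot: [0.725, 0.688, 0.0, 0.0]
ft_force: [0.5, 0.1, -4.2]
width: 0.0117
gripper_force: 30.0
```

step_arm:
  increments:
    - [[-0.3, 0, 0], [0, 0, 0], 1]
    - [[-0.6, 0, 0], [0, 0, 0], 1]
    - [[-0.9, 0, 0], [0, 0, 0], 1]
    - [[-1.2, 0, 0], [0, 0, 0], 1]
    - [[-1.2, 0, 0], [0, 0, 0], 1]

```text
time_s: 15.37
ee_pos: [0.5846, -0.0986, 0.1825]
tool_rot: [0.725, 0.688, -0.0, -0.0]
ft_force: [-0.1, -0.3, -4.6]
width: 0.0117
gripper_force: 30.0
```

step_arm:
  increments:
    - [[-0.3, 0, 0], [0, 0, 0], 1]
    - [[-0.6, 0, 0], [0, 0, 0], 1]
    - [[-0.9, 0, 0], [0, 0, 0], 1]
    - [[-1.2, 0, 0], [0, 0, 0], 1]
    - [[-1.2, 0, 0], [0, 0, 0], 1]

```text
time_s: 15.78
ee_pos: [0.5846, -0.0997, 0.1825]
tool_rot: [0.725, 0.688, 0.0, -0.0]
ft_force: [0.3, 0.7, -3.8]
width: 0.0118
gripper_force: 30.0
```

step_arm:
  increments:
    - [[-0.3, 0, 0], [0, 0, 0], 1]
    - [[-0.6, 0, 0], [0, 0, 0], 1]
    - [[-0.8, 0, 0], [0, 0, 0], 1]
    - [[-0.8, 0, 0], [0, 0, 0], 1]

```text
time_s: 16.12
ee_pos: [0.5846, -0.0999, 0.1825]
tool_rot: [0.725, 0.689, 0.0, -0.0]
ft_force: [-1.3, 4.8, -3.9]
width: 0.0118
gripper_force: 30.0
```

Contact, at 4.8 N. Holding it there.

step_arm:
  increments:
    - [[-0.1, 0, 0], [0, 0, 0], 1]
    - [[-0.1, 0, 0], [0, 0, 0], 1]
    - [[-0.1, 0, 0], [0, 0, 0], 1]
    - [[-0.1, 0, 0], [0, 0, 0], 1]
    - [[-0.1, 0, 0], [0, 0, 0], 1]
    - [[-0.1, 0, 0], [0, 0, 0], 1]

```text
time_s: 16.62
ee_pos: [0.5846, -0.0999, 0.1825]
tool_rot: [0.725, 0.689, 0.0, -0.0]
ft_force: [-0.4, 6.2, -4.6]
width: 0.0118
gripper_force: 30.0
```

6.2 N was steady for half a second without any shift. I'll ease to about 2 N, set the shuttle down onto the channel floor, then release.

step_arm:
  increments:
    - [[0.2, 0, 0.2], [0, 0, 0], 1]
    - [[0.5, 0, 0.4], [0, 0, 0], 1]
    - [[0.5, 0, 0.6], [0, 0, 0], 1]
    - [[0.5, 0, 0.8], [0, 0, 0], 1]
    - [[0.5, 0, 0.8], [0, 0, 0], 1]
    - [[0.5, 0, 0.8], [0, 0, 0], 1]

```text
time_s: 17.12
ee_pos: [0.5847, -0.0999, 0.1818]
tool_rot: [0.725, 0.689, 0.0, 0.0]
ft_force: [-0.1, 4.3, -2.2]
width: 0.0116
gripper_force: 30.0
```

step_arm:
  increments:
    - [[0, 0, 0.2], [0, 0, 0], 0.6]
    - [[0, 0, 0.2], [0, 0, 0], 0.5]
    - [[0, 0, 0.2], [0, 0, 0], 0.4]
    - [[0, 0, 0.2], [0, 0, 0], 0.3]
    - [[0, 0, 0.2], [0, 0, 0], 0.2]
    - [[0, 0, 0.2], [0, 0, 0], 0.2]
    - [[0, 0, 0.2], [0, 0, 0], 0.2]

```text
time_s: 17.7
ee_pos: [0.5846, -0.1002, 0.1815]
tool_rot: [0.725, 0.688, 0.0, 0.0]
ft_force: [0.2, -0.7, 1.0]
width: 0.0369
gripper_force: 0.0
```

```bash
python3 - <<'E'
from h import *
s=bot.state(); print(s['time_s'],s['ee_pos'],s['ft_force'],s['moment'],s['width'],s['gripper_force'])
E
```

```text
17.7 [ 0.58459194 -0.10019879  0.18152991] [ 0.18157104 -0.68607459  1.00400257] [-0.07818227 -0.09977318 -0.02103254] 0.036860102874196006 0.0
```

Released and free of contact. Rising straight up, then away toward the camera side to look.

step_arm:
  increments:
    - [[0, 0, -10], [0, 0, 0], 0.2]
    - [[0, 0, -30], [0, 0, 0], 0.2]
    - [[0, 0, -55], [0, 0, 0], 0.2]
    - [[0, 0, -85], [0, 0, 0], 0.2]
    - [[0, 0, -115], [0, 0, 0], 0.2]
    - [[0, 0, -140], [0, 0, 0], 0.2]
    - [[0, 0, -140], [0, 0, 0], 0.2]
    - [[0, 0, -140], [0, 0, 0], 0.2]
    - [[0, 0, -140], [0, 0, 0], 0.2]

```text
time_s: 18.45
ee_pos: [0.5843, -0.1001, 0.3214]
tool_rot: [0.725, 0.689, -0.0, -0.0]
ft_force: [0.3, 0.7, -0.3]
width: 0.0378
gripper_force: 0.0
```

```bash
python3 - <<'E'
from h import *
c,T,f=cam('wrist'); s=bot.state(); print(s['time_s'],s['ee_pos'],s['ft_force'])
c2,T2,f2=cam('side')
a=c['image'][60:310,200:440]; a=cv2.resize(a,(480,500),interpolation=cv2.INTER_CUBIC); b=cv2.resize(c2['image'][110:330,300:440],(318,500),interpolation=cv2.INTER_CUBIC)
save('w5',np.clip(np.hstack([a,b]).astype(int)*1.5,0,255).astype(np.uint8))
g=cv2.GaussianBlur(c['image'],(3,3),0).astype(int).sum(2); np.save('e.npy',c['image'])
for p in((.5843,-.0999,.22),(.58,-.142,.186)): print(proj(c,T,f,p))
np.save('eT.npy',T)
E
```

```text
18.5 [ 0.58412755 -0.10012219  0.3208162 ] [-0.29047727  0.30352632  0.09830688]
[316.04962707 200.71791564]
[314.24637352 227.03455785]
```

View pics/w5.png

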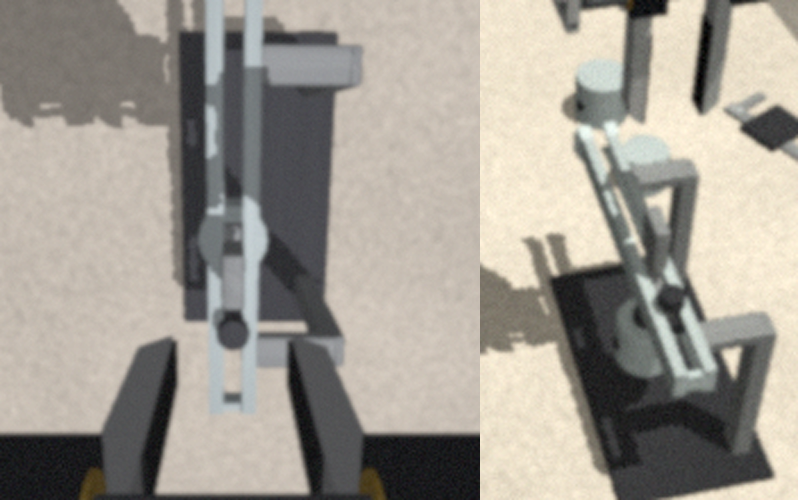

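The hanger hangs in the rail in front of the stop: the tab is at (233,285) in the crop and the screw head at (233,330). The tab's image row (~201) matches the row predicted for the contact position (200.7). The loose pistons in view are undisturbed and the robot is clear, so I'm handing in.

```bash
python3 - <<'E'
from h import *
c,_,f=cam('wrist');T=np.load('eT.npy'); print(plane(c,T,f,(316.5,225),.186).round(4))
print(bot.finish_job())
E
```

```text
[ 0.5828 -0.1396  0.186 ]
the job is handed in; nothing more can be done
None
```

The hanger was fed into the rail, pressed against the bolt at about 5–6 N, released and left hanging there; the stop measured unmoved (screw head at y −0.140 before and after), and the job was handed in about 19 s into the 67 s allowed.

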